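Roll the slatted cover of a sweet mould flush

ROBOT

A 7-joint arm with a two-finger parallel gripper is mounted at the origin on the work surface. World frame = base frame: x ahead of the robot, y to its left, z up, the work surface at z = 0. Lengths are in m, angles in rad, forces in N, time in s.
With the tool pointing down it reaches from about 0.4 to 0.85 m from the base axis. Payload 4.5 kg.
Tool frame: the origin (TCP) lies where the fingers leave the gripper's body, on its centre line; the fingertips stand 64 mm ahead of it and the grasp point (between the pads) lies 45 mm ahead of it; z points along the fingers, y is the line along which they close (so a half turn about z gives the same grasp; the last joint's range is limited). The gripper opens to 88 mm and grips with 3 to 60 N. Pads are 18 mm wide; open, the fingers measure 123 mm over their backs; the gripper's body (75 mm by 187 mm) begins 45 mm behind the grasp point.
Start: joints at [-1.313, 0.689, -0.195, 1.565, 0.157, 0.902, -0.215], TCP at [0.139, 0.609, 0.303] pointing down, gripper open.
Joint ranges: [-3.01, 3.01], [-0.46, 2.08], [-1.47, 1.51], [0.13, 2.56], [-1, 4.14], [0.04, 2.09], [-2.66, 2.66]. Speed limits (rad/s): [2.57, 2.57, 3.14, 3.14, 3.14, 3.14, 3.14].

INTERFACE

Orientations are given as a unit quaternion [x, y, z, w].
In Python, from plant import r gives the robot as it stands.
- The arm moves only by the tool play_rows, never from a script. Its arguments are lists of equal length, an entry for each row: "translation": the shift along the tool's x, y, z in m, a list of three; "delta_rot": the turn, a rotation vector about the tool's x, y, z in degrees, a list of three; "grip": the opening, from -1 (shut) to 1 (fully open). In form: {"translation": [[x, y, z], ...], "delta_rot": [[rx, ry, rz], ...], "grip": [grip, ...]}. A call has 1 to 20 rows; each row shifts and turns the commanded pose from where the row before left it, along the tool's axes as they then stand; what a row does not reach is not made up. A row lasts 1/8 s, in which the tool goes at most 62.5 mm and 10.7 degrees, less where a joint would pass 70% of its speed; a pose out of reach is approached as far as the arm can. A call with a gripper value outside its range is refused whole. The fingers move at their own pace and stop on an object; "squeeze" is the grip in N (left out, the last holds). Time passes only in rows, so rows that do not move let the fingers close. It gives the time, the measured TCP pose, the force, the opening and the grip force at its end, in the units of the state.
- r.get_state(): the state, without advancing time (a new reading comes with each control period).
- r.snapshot(name): name is "scene" or "side" or "wrist"; returns the picture (480x640x3 uint8, blue, green, red); there is no depth.
- r.get_calibration(name): a dict with "intrinsics" (3x3 intrinsics, pixels), "eye" and "rotation" of the camera in the world. Camera axes: x right, y up, looking along -z (the intrinsics and any distortion apply to the point x, -y, -z); pixel columns grow to the right and rows downward; lengths in m; the calibration is good to about 2 mm. A picture is of the moment at which its call begins: read the wrist's pose just before it. get_calibration takes no time and is no camera call; for the wrist camera it gives the pose at the moment of the call.
- r.finish_job(): hands the job in; it is judged then, once.
Trained networks look in the newest picture that a camera, given by its name, has taken for a name from the list of things; names that differ only in an ending like _2 or _b are one class to them, and where a whole thing is asked for, a point or a joint stands for the part that bears it (a point fixed in the world has none). Each returns a list of dicts, best first, with "confidence" (0 to 1); they miss things now and then, are a little off and sometimes report something else, mostly with a low value. They report only what shows in the picture. A call takes as long as a camera call. They do not tell look-alikes from the thing itself.
- r.look_for(camera, target): "point" ([x, y, z] in m, in world coordinates, good to about 4 mm: the middle of the surface that is visible of it).
- r.silhouettes(camera, target): "pixels" (480x640 bool, what is visible of it).
The state is a dict: "clock": time; "q": joint angles; "qd": joint speeds; "joint_torque": joint torques, N m; "tool_pos": TCP position; "eef_rot": TCP orientation; "contact_force": force on the tool from outside, world axes, zero at the start; "moment": the same for the moment, N m; "opening": opening from 0.0 (shut) to 1.0 (fully open); "finger_force": force on a finger pad.
Only numpy, scipy, OpenCV 4.12 (cv2) and the standard library are available. Lean on these libraries where they do the work, as an engineer would, in place of code of your own. Each camera call takes 0.05 s, during which the arm holds its last target. There are 200 camera calls.

TASK

Take the hand roller out of its plastic caddy and roll it under steady pressure along the slatted aluminium cover of the blue mould tray until all eight slats lie flush with the tray's rim, pressing only with the roller and never harder than 35 N. Then hang the roller back in its caddy as you found it, let go, and leave the bowl, the spatula and the ring cutter where they are.

Things in the scene. Friction and masses are not known exactly. Their poses are not given: they have to be found in the camera images.
- roller: Hand roller, about 450 g. Origin: lowest point of the drum, midway along it; z up, y along the axle, x the rolling direction (both ways alike). Wooden drum 40 mm in diameter, 64 mm long, turning freely about z = 20 mm. Steel cheeks, 30 mm (x) by 6 mm, at y = -40..-34 and 34..40 mm, z = 10..52 mm. Starts hanging in the caddy, axes parallel to the caddy's.
- roller_grip (a point): Middle of the roller's upright wooden handle, 78 mm above the roller's origin. The handle is square, 30 by 30 mm, from 58 to 98 mm above that origin, and stands on a steel bridge plate 66 mm (x) by 108 mm (y), 50 to 58 mm above that origin; fingertips may rest on the plate.
- stand: Plastic caddy, an open box fixed to the table, 60 mm (x) by 102 mm (y) outside, 60 mm high, walls and floor 5 mm. Origin: centre of its underside. Opening 50 mm (x) by 92 mm (y). The roller hangs in it drum down, drum along y, with 5 to 6 mm play, its bridge plate on the rims: roller origin 10 mm above the caddy's origin.
- mould: Sweet mould: black rubber plinth 200 by 100 mm fixed to the table, on it a blue tray 236 mm (x) by 122 mm (y) with a rim 14 mm wide all round. Origin: centre of the plinth's underside; x along the tray. Inside the rim eight aluminium slats lie side by side across the tray, 90 mm in y, 23.8 mm in x, centred on y = 0. Roller load on it, weight included: at most 35 N.
- mould_top (a point): Nominal centre of the tray at rim height, 54 mm above the mould's origin. The tray stands on screw feet, so the real rim is up to 5 mm higher or lower there, and the tray is pitched about the mould's y axis by up to 3.5 degrees either way (its ends another 7 mm up or down). The poses given show neither height nor pitch: feel for them. The tray does not yield when pressed.
- drum (a joint): Turn of the roller's drum about its axle, rad; it turns freely without end and starts at 0.
- slat0 (a joint): How far slat 0 (centred at x = -85.75 mm in the mould's frame) is pressed down, m: 0 fully up (5 mm above the rim), 0.005 flush with the rim, at a hard stop; flush from 0.0035 on. It goes straight down against friction of 6 N plus 60 N per m/s and stays where it is left.
- slat1 (a joint): How far slat 1 (centred at x = -61.25 mm in the mould's frame) is pressed down, m: 0 fully up (5 mm above the rim), 0.005 flush with the rim, at a hard stop; flush from 0.0035 on. It goes straight down against friction of 6 N plus 60 N per m/s and stays where it is left.
- slat2 (a joint): How far slat 2 (centred at x = -36.75 mm in the mould's frame) is pressed down, m: 0 fully up (5 mm above the rim), 0.005 flush with the rim, at a hard stop; flush from 0.0035 on. It goes straight down against friction of 6 N plus 60 N per m/s and stays where it is left.
- slat3 (a joint): How far slat 3 (centred at x = -12.25 mm in the mould's frame) is pressed down, m: 0 fully up (5 mm above the rim), 0.005 flush with the rim, at a hard stop; flush from 0.0035 on. It goes straight down against friction of 6 N plus 60 N per m/s and stays where it is left.
- slat4 (a joint): How far slat 4 (centred at x = 12.25 mm in the mould's frame) is pressed down, m: 0 fully up (5 mm above the rim), 0.005 flush with the rim, at a hard stop; flush from 0.0035 on. It goes straight down against friction of 6 N plus 60 N per m/s and stays where it is left.
- slat5 (a joint): How far slat 5 (centred at x = 36.75 mm in the mould's frame) is pressed down, m: 0 fully up (5 mm above the rim), 0.005 flush with the rim, at a hard stop; flush from 0.0035 on. It goes straight down against friction of 6 N plus 60 N per m/s and stays where it is left.
- slat6 (a joint): How far slat 6 (centred at x = 61.25 mm in the mould's frame) is pressed down, m: 0 fully up (5 mm above the rim), 0.005 flush with the rim, at a hard stop; flush from 0.0035 on. It goes straight down against friction of 6 N plus 60 N per m/s and stays where it is left.
- slat7 (a joint): How far slat 7 (centred at x = 85.75 mm in the mould's frame) is pressed down, m: 0 fully up (5 mm above the rim), 0.005 flush with the rim, at a hard stop; flush from 0.0035 on. It goes straight down against friction of 6 N plus 60 N per m/s and stays where it is left.
- bowl: Small steel bowl, 124 mm across, 45 mm high, loose. Origin: centre of its underside. To be left alone.
- spatula: Spatula lying on the table, loose, about 280 mm long along its x, origin midway. To be left alone.
- cutter: Steel ring cutter, 76 mm across, 40 mm high, loose. Origin: centre of its underside. To be left alone.
Things that resemble listed ones, but are neither listed nor needed, are in the scene too. Leave any red or yellow look-alike of the roller alone. Leave any purple look-alike of the stand alone.

How it is judged:
On the way, in this order (a step that is already met when the one before it is completed fails the run):
1. the roller is lifted out of the caddy (z of roller in the frame of stand above 0.07 m), for 0.1 s.
2. the roller has been rolled on the mould under load: more than 4 N, with the drum turned more than 3 rad one way (60 mm of rolling) (contact force between roller and mould above 4 N and (value of joint drum above 3 rad or value of joint drum below -3 rad)), for 0.05 s.
3. all eight slats are flush (value of joint each of slat0, slat1, slat2, slat3, slat4, slat5, slat6, slat7 above 0.0035 m), for 0.2 s.
At the end, for the whole second after the job is handed in: All eight slats are pressed down to within 1.5 mm of flush, and the roller hangs at rest in its caddy: within 12 mm of its middle, its bridge plate on the rims (origin 4 to 16 mm above the caddy's), upright within 0.12 rad (all of step 3 and horizontal distance between roller and stand below 0.012 m and z of roller in the frame of stand between 0.004 and 0.016 m and angle between roller's own z axis and vertical below 0.12 rad and linear speed of roller below 0.02 m/s); the robot touches nothing.
It fails at once if the roller bears on the mould with more than 35 N (contact force between roller and mould above 35 N).
It fails at once if the mould is pressed or knocked by the robot itself (contact force between any of the fingers, the arm and mould above 2 N).
It fails at once if the bowl is moved more than 30 mm (distance of bowl from where it was at the start of the episode above 0.03 m).
It fails at once if the spatula is moved more than 30 mm (distance of spatula from where it was at the start of the episode above 0.03 m).
It fails at once if the cutter is moved more than 30 mm (distance of cutter from where it was at the start of the episode above 0.03 m).
It also fails if it takes over 72 s, if anything falls off the work surface, if the arm or the gripper's body presses on something with over 40 N, if the wrist force passes 120 N, or if a joint passes its speed limit or range.

## Working session

There is one attempt and no reset: what is moved stays moved. The work goes in short steps, Python scripts to look and compute and a tool call to move; the robot and the scene stay as the last step left them, time stands still between calls to the robot, and variables do not carry over. Pictures are saved under pics/ and viewed, at most 10 in all, crops included, and the job is handed in when it is done.

Besides the shell and the picture viewer there is one more tool, called after ">>>" by a JSON object that holds its "op" and its "data". play_rows: Moves the arm, as the interface text tells. Its arguments: {"type":"object","properties":{"translation":{"type":"array","items":{"type":"array","items":{"type":"number"}}},"delta_rot":{"type":"array","items":{"type":"array","items":{"type":"number"}}},"grip":{"type":"array","items":{"type":"number"}},"squeeze":{"type":"number"}},"required":["translation","delta_rot","grip"]}

```bash
ls; mkdir -p pics; python3 - <<'E'
from plant import r
import cv2,numpy as np
s=r.get_state();print({k:np.round(v,3) for k,v in s.items()})
for c in ["scene","side"]:
    cv2.imwrite(f"pics/{c}0.png",r.snapshot(c))
    k=r.get_calibration(c);print(c,np.round(k["eye"],3),np.round(k["rotation"],3).tolist(),k["intrinsics"])
    for t in ["roller","roller_grip","stand","mould","bowl","spatula","cutter"]:
        print(t,[(np.round(d["point"],3).tolist(),round(d["confidence"],2)) for d in r.look_for(c,t)])
E
```

```text
pics
{'clock': np.float64(0.0), 'q': array([-1.313,  0.69 , -0.194,  1.566,  0.157,  0.903, -0.215]), 'qd': array([ 0.   , -0.001,  0.002,  0.002,  0.002, -0.001,  0.001]), 'joint_torque': array([-0.0000e+00, -5.2756e+01, -1.2670e+00, -1.5343e+01, -5.3000e-02,
        7.0000e-03,  0.0000e+00]), 'tool_pos': array([0.139, 0.609, 0.302]), 'eef_rot': array([ 0.112,  0.994, -0.001, -0.   ]), 'contact_force': array([-0.13 , -0.267, -0.075]), 'moment': array([ 0.021, -0.034, -0.049]), 'finger_force': np.float64(0.0), 'opening': np.float64(1.001)}
scene [ 1.187 -0.272  0.954] [0.264, 0.171, 0.524, 0.791] [[454.50235761   0.         309.01418976]
 [  0.         454.50235761 250.02343002]
 [  0.           0.           1.        ]]
roller [([0.406, -0.202, 0.058], 0.89), ([0.686, -0.222, 0.058], 0.7), ([0.542, -0.183, 0.068], 0.61)]
roller_grip [([0.688, -0.225, 0.06], 0.85), ([0.479, 0.134, 0.058], 0.69), ([0.407, -0.205, 0.059], 0.6), ([0.548, -0.179, 0.069], 0.56)]
stand [([0.566, -0.179, 0.032], 0.81), ([0.444, -0.043, 0.031], 0.81), ([0.532, 0.132, 0.054], 0.62)]
mould [([0.587, 0.126, 0.0
[... 233 characters left out ...]
, -0.223, 0.851] [[464.02754742   0.         313.39507993]
 [  0.         464.02754742 237.93233994]
 [  0.           0.           1.        ]]
roller [([0.53, -0.198, 0.065], 0.81), ([0.384, -0.218, 0.059], 0.78), ([0.665, -0.239, 0.06], 0.57)]
roller_grip [([0.555, 0.098, 0.056], 0.71), ([0.389, -0.211, 0.062], 0.69), ([0.533, -0.19, 0.073], 0.68)]
stand [([0.427, -0.047, 0.035], 0.8), ([0.558, 0.098, 0.056], 0.75), ([0.512, -0.222, 0.03], 0.61), ([0.458, 0.418, 0.032], 0.52)]
mould [([0.554, 0.095, 0.059], 0.85), ([0.515, -0.225, 0.03], 0.65)]
bowl [([0.459, 0.418, 0.03], 0.87), ([0.624, 0.125, 0.062], 0.64)]
spatula [([0.609, -0.444, 0.009], 0.68)]
cutter [([0.816, -0.038, 0.023], 0.86)]
```

View pics/scene0.png

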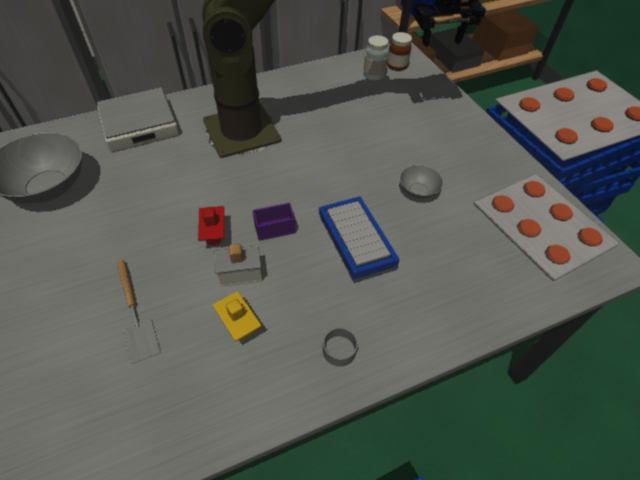

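View pics/side0.png

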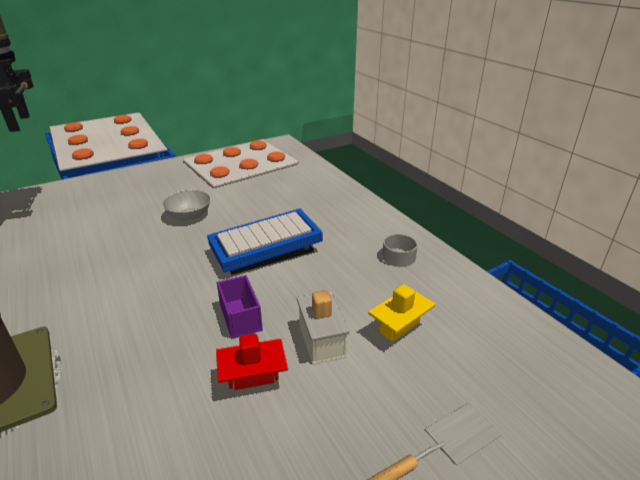

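The scene view shows the possible confusions. The rollers are red at (211,222), yellow at (237,315) and a wooden-handled one in a grey caddy at (238,258). The caddies are purple and empty at (274,220), and grey. I choose the grey caddy with the wooden handle. The mould is at (358,236). I'll fly over the mould first.

>>> {"op": "play_rows", "data": {"translation": [[-0.0325,-0.024,0],[-0.0325,-0.024,0],[-0.0325,-0.024,0],[-0.0325,-0.024,0],[-0.0325,-0.024,0],[-0.0325,-0.024,0],[-0.0325,-0.024,0],[-0.0325,-0.024,0],[-0.0325,-0.024,0],[-0.0325,-0.024,0],[-0.0325,-0.024,0],[-0.0325,-0.024,0],[-0.0325,-0.024,0],[-0.0325,-0.024,0],[-0.0325,-0.024,0],[-0.0325,-0.024,0]], "delta_rot": [[0,0,0],[0,0,0],[0,0,0],[0,0,0],[0,0,0],[0,0,0],[0,0,0],[0,0,0],[0,0,0],[0,0,0],[0,0,0],[0,0,0],[0,0,0],[0,0,0],[0,0,0],[0,0,0]], "grip": [1,1,1,1,1,1,1,1,1,1,1,1,1,1,1,1]}}

```text
clock: 2.8
tool_pos: [0.5614, 0.1186, 0.3028]
eef_rot: [0.112, 0.994, 0.0, 0.0]
contact_force: [-0.2, 0.2, 0.2]
opening: 0.998
finger_force: 0.0
```

```bash
python3 - <<'E'
from plant import r
import cv2,numpy as np
s=r.get_state();print({k:np.round(s[k],3) for k in("clock","tool_pos","eef_rot","contact_force")})
k=r.get_calibration("wrist");print(np.round(k["eye"],3),np.round(k["rotation"],3).tolist(),k["intrinsics"],k.keys())
cv2.imwrite("pics/w1.png",r.snapshot("wrist"))
for t in ["mould","stand","roller"]:
    print(t,[(np.round(d["point"],3).tolist(),round(d["confidence"],2)) for d in r.look_for("wrist",t)])
E
```

```text
{'clock': np.float64(2.8), 'tool_pos': array([0.561, 0.119, 0.303]), 'eef_rot': array([0.112, 0.994, 0.   , 0.   ]), 'contact_force': array([-0.195,  0.179,  0.203])}
[0.487 0.136 0.385] [-0.116, -0.093, 0.617, 0.773] [[343.25820106   0.         322.40633935]
 [  0.         343.25820106 239.35908398]
 [  0.           0.           1.        ]] dict_keys(['intrinsics', 'eye', 'rotation'])
mould [([0.547, 0.136, 0.052], 0.71)]
stand [([0.424, -0.055, 0.024], 0.89), ([0.532, -0.133, 0.031], 0.61)]
roller [([0.535, -0.156, 0.067], 0.69), ([0.523, 0.137, 0.052], 0.32)]
```

View pics/w1.png

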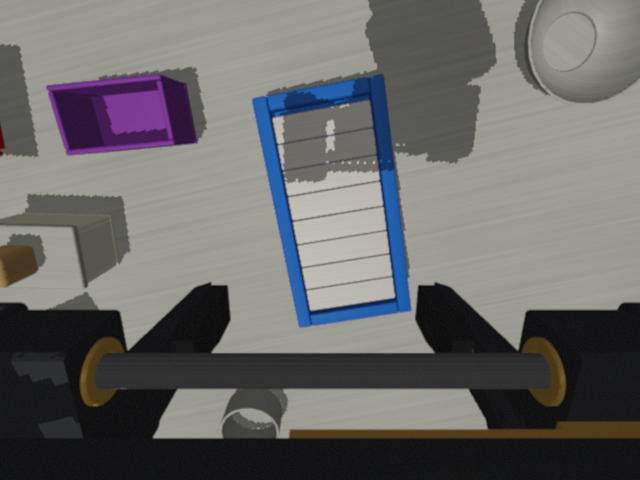

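The wrist view shows the mould tray: blue rim with corners near (253,98), (383,75), (410,310) and (300,326), all eight slats visible. The grey caddy and wooden handle are at the left (20,265), and the purple caddy is at (120,115). I'll move over the roller while fitting the mould.

```bash
cat > h.py <<'E'
import cv2,numpy as np
from scipy.spatial.transform import Rotation as R
from scipy.optimize import least_squares
def proj(P,k):
    c=R.from_quat(k["rotation"]).inv().apply(np.atleast_2d(P)-k["eye"])
    K=np.array(k["intrinsics"]); x=c[:,0]/-c[:,2]; y=-c[:,1]/-c[:,2]
    return np.c_[K[0,0]*x+K[0,2],K[1,1]*y+K[1,2]]
def ray(px,k,z):
    K=np.array(k["intrinsics"]);px=np.atleast_2d(px)
    d=R.from_quat(k["rotation"]).apply(np.c_[(px[:,0]-K[0,2])/K[0,0],-(px[:,1]-K[1,2])/K[1,1],-np.ones(len(px))])
    return k["eye"]+d*((z-k["eye"][2])/d[:,2])[:,None]
def quad(mask):
    c=max(cv2.findContours(mask.astype(np.uint8),0,2)[0],key=cv2.contourArea)
    h=cv2.convexHull(c)
    for e in np.arange(.005,.1,.002):
        a=cv2.approxPolyDP(h,e*cv2.arcLength(h,True),True)
        if len(a)<=4: break
    a=a[:,0].astype(float); pts=h[:,0]
    # refine: fit lines to contour points near each edge, intersect
    L=[];cp=c[:,0].astype(float)
    for i in range(4):
        p,q=a[i],a[(i+1)%4];d=(q-p)/np.linalg.norm(q-p);w=cp-p
        t=w@d/np.linalg.norm(q-p);n=np.abs(w@[-d[1],d[0]])
        v=cv2.fitLine(cp[(t>.1)&(t<.9)&(n<3)].astype(np.float32),cv2.DIST_HUBER,0,.01,.01).ravel()
        L.append(np.cross([v[2],v[3],1],[v[2]+v[0],v[3]+v[1],1]))
    o=[np.cross(L[i-1],L[i]) for i in range(4)]
    return np.array([x[:2]/x[2] for x in o])
def go(s,target):
    return R.from_quat(s["eef_rot"]).inv().apply(np.array(target)-s["tool_pos"])
E
cat > m.py <<'E'
from h import *; from plant import r
import pickle
k=dict(eye=[.487,.136,.385]);k=r.get_calibration("wrist")
im=cv2.imread("pics/w1.png");b,g,rr=[im[...,i].astype(int) for i in range(3)]
m=(b>rr+45)&(b>g+20);m[:,:245]=0;m[:,420:]=0;m[340:]=0
q=quad(m);print(np.round(q,1).tolist())
W=ray(q,k,.054);print(np.round(W,4).tolist(),[round(float(np.linalg.norm(W[i]-W[i-1])),4) for i in range(4)])
B=np.array([[-.118,-.061,0],[.118,-.061,0],[.118,.061,0],[-.118,.061,0]])
def f(p): return np.array([p[0],p[1],p[2]])+R.from_euler("ZY",[p[3],p[4]]).apply(B)
best=None
for s in range(4):
  for fl in (1,-1):
    Q=np.roll(q[::fl],s,0)
    o=least_squares(lambda p:np.r_[(proj(f(p),k)-Q).ravel(),(p[2]-.054)/.003,p[4]/.04],[*W.mean(0)[:2],.054,-.1,0])
    if best is None or o.cost<best.cost: best=o
print("x y z yaw pitch",np.round(best.x,4),best.cost)
E
python3 m.py
```

```text
[[382.2, 74.2], [410.7, 309.9], [299.4, 326.8], [251.4, 98.4]]
[[0.4484, 0.1988, 0.054], [0.683, 0.1886, 0.054], [0.6762, 0.067, 0.054], [0.4417, 0.0814, 0.054]] [0.1177, 0.2348, 0.1218, 0.2349]
x y z yaw pitch [ 0.5618  0.1339  0.05   -0.0534 -0.0368] 2.0083238438657154
```

>>> {"op": "play_rows", "data": {"translation": [[-0.011,-0.0293,0],[-0.011,-0.0293,0],[-0.011,-0.0293,0],[-0.011,-0.0293,0],[-0.011,-0.0293,0],[-0.011,-0.0293,0],[-0.011,-0.0293,0],[-0.011,-0.0293,0],[-0.011,-0.0293,0],[-0.011,-0.0293,0],[0,0,0]], "delta_rot": [[0,0,0],[0,0,0],[0,0,0],[0,0,0],[0,0,0],[0,0,0],[0,0,0],[0,0,0],[0,0,0],[0,0,0],[0,0,0]], "grip": [1,1,1,1,1,1,1,1,1,1,1]}}

```text
clock: 4.38
tool_pos: [0.6025, -0.192, 0.3025]
eef_rot: [0.113, 0.994, -0.001, -0.0]
contact_force: [0.1, -0.1, -0.2]
opening: 1.002
finger_force: 0.0
```

```bash
python3 - <<'E'
from plant import r
from h import *
s=r.get_state();print({k:np.round(s[k],4).tolist() for k in("clock","tool_pos","eef_rot","q")})
k=r.get_calibration("wrist");im=r.snapshot("wrist")
import pickle;pickle.dump((k,im),open("w2.pkl","wb"))
for t in ["roller_grip","stand","roller"]:
    print(t,[(np.round(d["point"],3).tolist(),round(d["confidence"],2)) for d in r.look_for("wrist",t)])
c=proj([[.54,-.185,.1]],k)[0];print(c)
x,y=int(np.clip(c[0],130,510)),int(np.clip(c[1],120,360))
cv2.imwrite("pics/w2.png",cv2.resize(im[y-120:y+120,x-130:x+130],None,fx=2.5,fy=2.5)); print(x-130,y-120)
E
```

```text
{'clock': 4.375, 'tool_pos': [0.6025, -0.192, 0.3025], 'eef_rot': [0.1129, 0.9936, -0.0005, -0.0001], 'q': [0.3954, 0.7068, -0.2946, 1.5387, 0.2384, 0.9317, 1.3691]}
roller_grip [([0.425, -0.217, 0.052], 0.94), ([0.531, -0.178, 0.073], 0.8), ([0.659, -0.227, 0.062], 0.57)]
stand [([0.454, -0.054, 0.031], 0.83), ([0.533, -0.176, 0.064], 0.72)]
roller [([0.536, -0.176, 0.067], 0.91), ([0.429, -0.213, 0.061], 0.82), ([0.662, -0.225, 0.058], 0.72)]
[313.59917733 152.89208388]
183 32
```

View pics/w2.png

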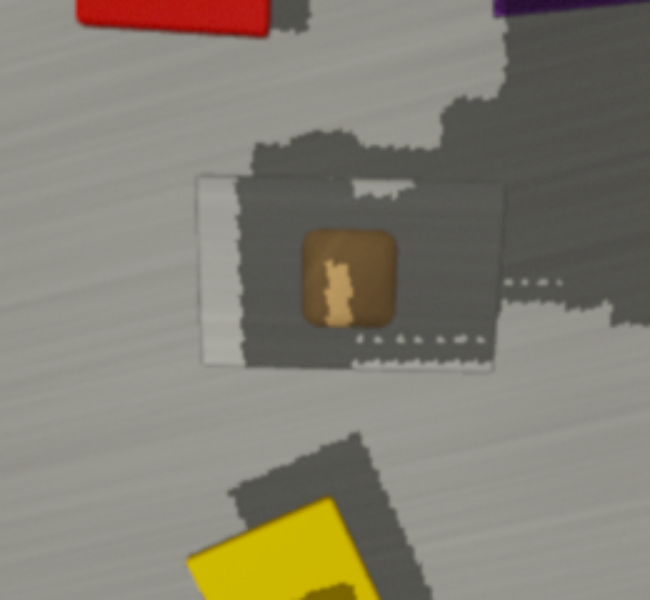

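The crop shows the wooden handle, at crop px (302–397, 228–326), on the grey bridge plate with corners (197,175), (506,182), (493,372) and (203,365). It is the wooden roller in the grey caddy. Yellow and red are clear of it.

```bash
python3 - <<'E'
from plant import r
from h import *
import pickle
k,im=pickle.load(open("w2.pkl","rb"));s=r.get_state()
pl=np.array([(198,175),(506,182),(493,372),(203,365)])/2.5+[183,32]
hd=np.array([(302,228),(397,230),(397,326),(302,324)])/2.5+[183,32]
for q,z in((pl,.068),(hd,.108)):
    W=ray(q,k,z);print(np.round(W[:,:2],4).tolist(),"c",np.round(W.mean(0),4),"len",[round(float(np.linalg.norm(W[i]-W[i-1])),4) for i in range(4)],
     "yaw",[round(float(np.degrees(np.arctan2(*(W[(i+1)%4]-W[i])[1::-1]))),2) for i in range(4)])
print(np.round(R.from_quat(s["eef_rot"]).as_matrix(),4))
E
```

```text
[[0.4902, -0.2194], [0.5161, -0.1166], [0.5792, -0.1324], [0.5529, -0.2354]] c [ 0.5346 -0.1759  0.068 ] len [0.0648, 0.106, 0.065, 0.1062] yaw [75.82, -14.08, -104.33, 165.72]
[[0.5166, -0.1869], [0.5236, -0.1588], [0.5517, -0.1647], [0.5444, -0.1938]] c [ 0.5341 -0.176   0.108 ] len [0.0287, 0.029, 0.0287, 0.03] yaw [75.9, -12.01, -104.14, 166.13]
[[-9.758e-01  2.187e-01  0.000e+00]
 [ 2.187e-01  9.758e-01  1.700e-03]
 [ 4.000e-04  1.700e-03 -1.000e+00]]
```

>>> {"op": "play_rows", "data": {"translation": [[0,0,0],[0.0175,0,0],[0.0175,0,0],[0.0175,0,0],[0.0175,-0.001,0],[0,0,0.03],[0,0,0.03],[0,0,0.03],[0,0,0.03],[0,0,0.015],[0,0,0.01],[0,0,0]], "delta_rot": [[0,0,1.5],[0,0,0],[0,0,0],[0,0,0],[0,0,0],[0,0,0],[0,0,0],[0,0,0],[0,0,0],[0,0,0],[0,0,0],[0,0,0]], "grip": [1,1,1,1,1,1,1,1,1,1,1,1]}}

```text
clock: 6.08
tool_pos: [0.5348, -0.174, 0.1577]
eef_rot: [0.125, 0.992, 0.0, -0.0]
contact_force: [0.9, 0.6, 0.4]
opening: 1.0
finger_force: 0.0
```

```bash
python3 - <<'E'
from plant import r
from h import *
s=r.get_state();print({k:np.round(s[k],4).tolist() for k in("clock","tool_pos","eef_rot","contact_force")})
print(np.round(go(s,[.5344,-.176,.134]),4))
im=r.snapshot("wrist");cv2.imwrite("pics/w3.png",im)
E
```

```text
{'clock': 6.075, 'tool_pos': [0.5348, -0.174, 0.1577], 'eef_rot': [0.1246, 0.9922, 0.0, -0.0], 'contact_force': [0.8961, 0.631, 0.4361]}
[-0.0001 -0.0021  0.0237]
```

View pics/w3.png

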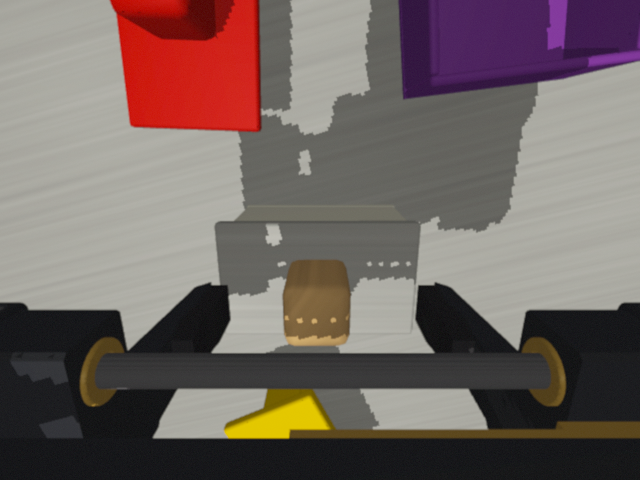

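The handle sits at (317,300), 5 px left of the midline between the fingers at 323, which matches the computed −2 mm shift. I'll correct, descend and grip.

>>> {"op": "play_rows", "data": {"translation": [[0,-0.002,0.01],[0,0,0.01],[0,0,0.0035],[0,0,0],[0,0,0],[0,0,0],[0,0,0],[0,0,0],[0,0,0],[0,0,0]], "delta_rot": [[0,0,0],[0,0,0],[0,0,0],[0,0,0],[0,0,0],[0,0,0],[0,0,0],[0,0,0],[0,0,0],[0,0,0]], "grip": [1,1,1,1,-1,-1,-1,-1,-1,-1], "squeeze": 60}}

```text
clock: 7.38
tool_pos: [0.5341, -0.1762, 0.1342]
eef_rot: [0.125, 0.992, -0.0, -0.0]
contact_force: [0.1, -1.3, -0.2]
opening: 0.343
finger_force: 0.3
```

>>> {"op": "play_rows", "data": {"translation": [[0,0,0],[0,0,0],[0,0,-0.005],[0,0,-0.015],[0,0,-0.02],[0,0,-0.02],[0,0,-0.02],[0,0,-0.02],[0,0,-0.02],[0,0,0],[0,0,0]], "delta_rot": [[0,0,0],[0,0,0],[0,0,0],[0,0,0],[0,0,0],[0,0,0],[0,0,0],[0,0,0],[0,0,0],[0,0,0],[0,0,0]], "grip": [-1,-1,-1,-1,-1,-1,-1,-1,-1,-1,-1]}}

```text
clock: 8.75
tool_pos: [0.5336, -0.176, 0.2538]
eef_rot: [0.125, 0.992, 0.0, -0.001]
contact_force: [0.1, 0.2, -5.4]
opening: 0.335
finger_force: 60.0
```

```bash
python3 - <<'E'
from plant import r
from h import *
s=r.get_state();print({k:np.round(s[k],4).tolist() for k in("clock","tool_pos","eef_rot","contact_force","finger_force")})
for yaw in(-.0534,):
  for d in(-.08575,-.0735):
    p=np.array([.5618,.1339,0])+d*np.array([np.cos(yaw),np.sin(yaw),0]); p[2]=.2
    print(d,p.round(4))
E
```

```text
{'clock': 8.75, 'tool_pos': [0.5336, -0.176, 0.2538], 'eef_rot': [0.1246, 0.9922, 0.0, -0.0006], 'contact_force': [0.1098, 0.2076, -5.3914], 'finger_force': 60.0}
-0.08575 [0.4762 0.1385 0.2   ]
-0.0735 [0.4884 0.1378 0.2   ]
```

>>> {"op": "play_rows", "data": {"translation": [[0,0,0],[0,0,0],[0.003,0.013,0],[0.0062,0.0259,0],[0.0062,0.0259,0],[0.0062,0.0259,0],[0.0062,0.0259,0],[0.0062,0.0259,0],[0.0062,0.0259,0],[0.0062,0.0259,0],[0.0062,0.0259,0],[0.0062,0.0259,0],[0.0062,0.0259,0],[0.0062,0.0259,0],[0.003,0.013,0],[0,0,0.018],[0,0,0.018],[0,0,0.018],[0,0,0],[0,0,0]], "delta_rot": [[0,0,-5.6],[0,0,-5.6],[0,0,0],[0,0,0],[0,0,0],[0,0,0],[0,0,0],[0,0,0],[0,0,0],[0,0,0],[0,0,0],[0,0,0],[0,0,0],[0,0,0],[0,0,0],[0,0,0],[0,0,0],[0,0,0],[0,0,0],[0,0,0]], "grip": [-1,-1,-1,-1,-1,-1,-1,-1,-1,-1,-1,-1,-1,-1,-1,-1,-1,-1,-1,-1]}}

```text
clock: 11.25
tool_pos: [0.4772, 0.1385, 0.2006]
eef_rot: [0.028, 1.0, 0.0, 0.0]
contact_force: [0.1, -0.0, -5.2]
opening: 0.332
finger_force: 60.0
```

```bash
python3 - <<'E'
from plant import r
from h import *
s=r.get_state();print({k:np.round(s[k],4).tolist() for k in("clock","tool_pos","eef_rot","contact_force","moment","q")})
print(np.round(go(s,[.4762,.1385,.18]),4))
k=r.get_calibration("side")
im=r.snapshot("side");c=proj([[.56,.134,.06]],k)[0].astype(int);print(c)
cv2.imwrite("pics/s2.png",cv2.resize(im[c[1]-110:c[1]+70,c[0]-120:c[0]+120],None,fx=3,fy=3))
E
```

```text
{'clock': 11.25, 'tool_pos': [0.4772, 0.1385, 0.2006], 'eef_rot': [0.0275, 0.9996, 0.0001, 0.0003], 'contact_force': [0.0631, -0.036, -5.1683], 'moment': [0.0358, 0.0025, 0.013], 'q': [-0.2456, 0.6967, -0.2086, 2.0408, 0.3216, 0.4341, 0.8156]}
[ 0.001  -0.      0.0206]
[262 229]
```

View pics/s2.png

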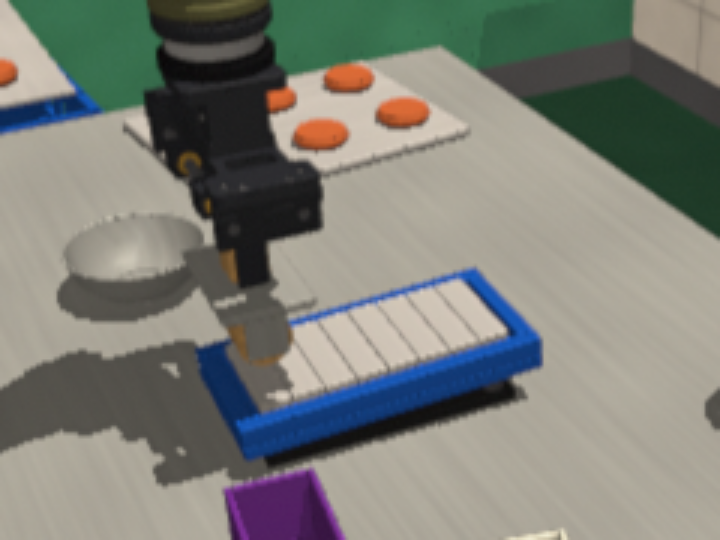

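The side view shows the roller over slat 0 at (262,330), with the tray visibly rising toward +x. I'll feel downward now.

>>> {"op": "play_rows", "data": {"translation": [[0,0,0.004],[0,0,0.004],[0,0,0.003],[0,0,0.002],[0,0,0.002],[0,0,0.001],[0,0,0.001],[0,0,0]], "delta_rot": [[0,0,0],[0,0,0],[0,0,0],[0,0,0],[0,0,0],[0,0,0],[0,0,0],[0,0,0]], "grip": [-1,-1,-1,-1,-1,-1,-1,-1]}}

```text
clock: 12.3
tool_pos: [0.477, 0.1384, 0.1832]
eef_rot: [0.027, 1.0, 0.0, 0.0]
contact_force: [-0.6, 0.2, -5.5]
opening: 0.335
finger_force: 60.0
```

>>> {"op": "play_rows", "data": {"translation": [[0,0,0.001],[0,0,0.001],[0,0,0.001],[0,0,0.001],[0,0,0]], "delta_rot": [[0,0,0],[0,0,0],[0,0,0],[0,0,0],[0,0,0]], "grip": [-1,-1,-1,-1,-1]}}

```text
clock: 12.92
tool_pos: [0.477, 0.1384, 0.1791]
eef_rot: [0.027, 1.0, -0.0, -0.0]
contact_force: [0.6, 0.6, -5.0]
opening: 0.334
finger_force: 60.0
```

>>> {"op": "play_rows", "data": {"translation": [[0,0,0.001],[0,0,0.001],[0,0,0.001],[0,0,0]], "delta_rot": [[0,0,0],[0,0,0],[0,0,0],[0,0,0]], "grip": [-1,-1,-1,-1]}}

```text
clock: 13.42
tool_pos: [0.4773, 0.1385, 0.1765]
eef_rot: [0.027, 1.0, 0.0, 0.0]
contact_force: [-0.5, -0.6, -0.2]
opening: 0.334
finger_force: 60.0
```

>>> {"op": "play_rows", "data": {"translation": [[0,0,0.001],[0,0,0.001],[0,0,0]], "delta_rot": [[0,0,0],[0,0,0],[0,0,0]], "grip": [-1,-1,-1]}}

```text
clock: 13.8
tool_pos: [0.477, 0.1384, 0.1742]
eef_rot: [0.027, 1.0, 0.0, -0.0]
contact_force: [-0.3, 0.6, 1.1]
opening: 0.332
finger_force: 60.0
```

>>> {"op": "play_rows", "data": {"translation": [[0,0,0.001],[0,0,0.0005],[0,0,0]], "delta_rot": [[0,0,0],[0,0,0],[0,0,0]], "grip": [-1,-1,-1]}}

```text
clock: 14.18
tool_pos: [0.4762, 0.1385, 0.1727]
eef_rot: [0.027, 1.0, -0.0, -0.001]
contact_force: [-3.4, 0.4, 4.2]
opening: 0.333
finger_force: 60.0
```

>>> {"op": "play_rows", "data": {"translation": [[0,0,0.0005],[0,0,0.0005],[0,0,0]], "delta_rot": [[0,0,0],[0,0,0],[0,0,0]], "grip": [-1,-1,-1]}}

```text
clock: 14.55
tool_pos: [0.4762, 0.1385, 0.1718]
eef_rot: [0.027, 1.0, -0.0, -0.001]
contact_force: [-3.8, 0.2, 6.8]
opening: 0.337
finger_force: 60.0
```

>>> {"op": "play_rows", "data": {"translation": [[0,0,0.0005],[0,0,0]], "delta_rot": [[0,0,0],[0,0,0]], "grip": [-1,-1]}}

```text
clock: 14.8
tool_pos: [0.4761, 0.1385, 0.1715]
eef_rot: [0.027, 1.0, -0.0, -0.001]
contact_force: [-4.9, -0.2, 8.5]
opening: 0.336
finger_force: 60.0
```

>>> {"op": "play_rows", "data": {"translation": [[0,0,0.0005],[0,0,0]], "delta_rot": [[0,0,0],[0,0,0]], "grip": [-1,-1]}}

```text
clock: 15.05
tool_pos: [0.4761, 0.1385, 0.1711]
eef_rot: [0.027, 1.0, -0.0, -0.001]
contact_force: [-4.2, 0.4, 11.4]
opening: 0.339
finger_force: 60.0
```

>>> {"op": "play_rows", "data": {"translation": [[-0.003,0,-0.0001],[-0.003,0,-0.0001],[-0.003,0,-0.0001],[-0.003,0,-0.0001]], "delta_rot": [[0,0,0],[0,0,0],[0,0,0],[0,0,0]], "grip": [-1,-1,-1,-1]}}

```text
clock: 15.55
tool_pos: [0.4902, 0.1378, 0.1721]
eef_rot: [0.027, 1.0, 0.0, 0.001]
contact_force: [-2.8, -1.3, 12.2]
opening: 0.333
finger_force: 60.0
```

>>> {"op": "play_rows", "data": {"translation": [[-0.003,0,-0.0001],[-0.003,0,-0.0001],[-0.003,0,-0.0001],[-0.003,0,-0.0001]], "delta_rot": [[0,0,0],[0,0,0],[0,0,0],[0,0,0]], "grip": [-1,-1,-1,-1]}}

```text
clock: 16.05
tool_pos: [0.5009, 0.1372, 0.1728]
eef_rot: [0.027, 1.0, -0.0, 0.0]
contact_force: [-6.0, -0.1, 17.9]
opening: 0.331
finger_force: 60.0
```

>>> {"op": "play_rows", "data": {"translation": [[-0.003,0,-0.0005],[-0.003,0,-0.0004],[-0.003,0,-0.0002],[-0.003,0,-0.0002]], "delta_rot": [[0,0,0],[0,0,0],[0,0,0],[0,0,0]], "grip": [-1,-1,-1,-1]}}

```text
clock: 16.55
tool_pos: [0.5144, 0.1365, 0.1742]
eef_rot: [0.027, 1.0, 0.0, 0.002]
contact_force: [-1.2, -0.1, 12.2]
opening: 0.334
finger_force: 60.0
```

>>> {"op": "play_rows", "data": {"translation": [[-0.003,0,-0.0002],[-0.003,0,-0.0002],[-0.003,0,-0.0002],[-0.003,0,-0.0002]], "delta_rot": [[0,0,0],[0,0,0],[0,0,0],[0,0,0]], "grip": [-1,-1,-1,-1]}}

```text
clock: 17.05
tool_pos: [0.5253, 0.1359, 0.175]
eef_rot: [0.027, 1.0, 0.0, 0.001]
contact_force: [-5.2, -0.2, 16.7]
opening: 0.333
finger_force: 60.0
```

>>> {"op": "play_rows", "data": {"translation": [[-0.003,0,-0.0003],[-0.003,0,-0.0003],[-0.003,0,-0.0002],[-0.003,0,-0.0002]], "delta_rot": [[0,0,0],[0,0,0],[0,0,0],[0,0,0]], "grip": [-1,-1,-1,-1]}}

```text
clock: 17.55
tool_pos: [0.5384, 0.1351, 0.176]
eef_rot: [0.027, 1.0, 0.0, 0.002]
contact_force: [-1.2, -0.7, 11.3]
opening: 0.334
finger_force: 60.0
```

>>> {"op": "play_rows", "data": {"translation": [[-0.003,0,-0.0002],[-0.003,0,-0.0002],[-0.003,0,-0.0002],[-0.003,0,-0.0002]], "delta_rot": [[0,0,0],[0,0,0],[0,0,0],[0,0,0]], "grip": [-1,-1,-1,-1]}}

```text
clock: 18.05
tool_pos: [0.5495, 0.1346, 0.1766]
eef_rot: [0.027, 1.0, 0.0, 0.001]
contact_force: [-4.2, 0.3, 13.8]
opening: 0.335
finger_force: 60.0
```

>>> {"op": "play_rows", "data": {"translation": [[-0.003,0,-0.0002],[-0.003,0,-0.0001],[-0.003,0,-0.0002],[-0.003,0,-0.0001],[-0.003,0,-0.0002],[-0.003,0,-0.0001],[-0.003,0,-0.0002],[-0.003,0,-0.0002]], "delta_rot": [[0,0,0],[0,0,0],[0,0,0],[0,0,0],[0,0,0],[0,0,0],[0,0,0],[0,0,0]], "grip": [-1,-1,-1,-1,-1,-1,-1,-1]}}

```text
clock: 19.05
tool_pos: [0.5743, 0.1331, 0.1778]
eef_rot: [0.028, 1.0, 0.0, 0.002]
contact_force: [-2.1, 0.6, 8.8]
opening: 0.336
finger_force: 60.0
```

```bash
python3 - <<'E'
from plant import r
from h import *
s=r.get_state();print({k:np.round(s[k],4).tolist() for k in("clock","tool_pos","eef_rot","contact_force")})
k=r.get_calibration("side")
im=r.snapshot("side");c=proj([[.56,.134,.06]],k)[0].astype(int)
cv2.imwrite("pics/s3.png",cv2.resize(im[c[1]-70:c[1]+60,c[0]-80:c[0]+80],None,fx=4.5,fy=4.5))
E
```

```text
{'clock': 19.05, 'tool_pos': [0.5743, 0.1331, 0.1778], 'eef_rot': [0.0275, 0.9996, 0.0003, 0.0016], 'contact_force': [-2.0712, 0.6161, 8.7849]}
```

View pics/s3.png

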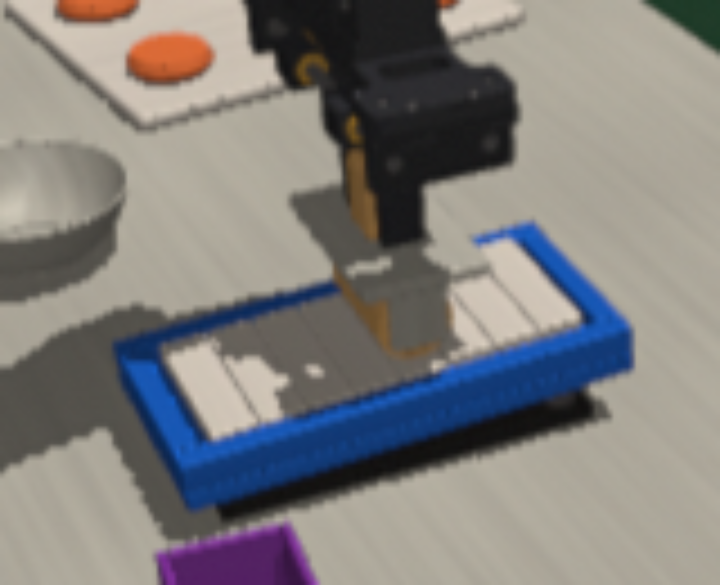

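The view shows the slats behind the drum lying flush, with slats 5–7 still raised. I'll continue with a little more load.

>>> {"op": "play_rows", "data": {"translation": [[-0.003,0,0.0002],[-0.003,0,0],[-0.003,0,-0.0002],[-0.003,0,-0.0001]], "delta_rot": [[0,0,0],[0,0,0],[0,0,0],[0,0,0]], "grip": [-1,-1,-1,-1]}}

```text
clock: 19.6
tool_pos: [0.5863, 0.1325, 0.1782]
eef_rot: [0.027, 1.0, 0.0, 0.002]
contact_force: [-0.9, -0.7, 9.7]
opening: 0.335
finger_force: 60.0
```

>>> {"op": "play_rows", "data": {"translation": [[-0.003,0,-0.0001],[-0.003,0,-0.0002],[-0.003,0,-0.0001],[-0.003,0,-0.0002]], "delta_rot": [[0,0,0],[0,0,0],[0,0,0],[0,0,0]], "grip": [-1,-1,-1,-1]}}

```text
clock: 20.1
tool_pos: [0.5986, 0.1318, 0.1787]
eef_rot: [0.028, 1.0, 0.0, 0.002]
contact_force: [-1.7, -1.1, 7.2]
opening: 0.337
finger_force: 60.0
```

>>> {"op": "play_rows", "data": {"translation": [[-0.003,0,0.0004],[-0.003,0,0.0003],[-0.003,0,0],[-0.003,0,-0.0001]], "delta_rot": [[0,0,0],[0,0,0],[0,0,0],[0,0,0]], "grip": [-1,-1,-1,-1]}}

```text
clock: 20.6
tool_pos: [0.6106, 0.1312, 0.1787]
eef_rot: [0.027, 1.0, 0.0, 0.002]
contact_force: [-1.2, -0.7, 10.5]
opening: 0.333
finger_force: 60.0
```

>>> {"op": "play_rows", "data": {"translation": [[-0.003,0,-0.0001],[-0.003,0,-0.0001],[-0.003,0,-0.0001],[-0.003,0,-0.0001]], "delta_rot": [[0,0,0],[0,0,0],[0,0,0],[0,0,0]], "grip": [-1,-1,-1,-1]}}

```text
clock: 21.1
tool_pos: [0.6229, 0.1305, 0.179]
eef_rot: [0.028, 1.0, 0.0, 0.003]
contact_force: [-0.2, -0.5, 10.0]
opening: 0.333
finger_force: 60.0
```

>>> {"op": "play_rows", "data": {"translation": [[-0.003,0,0.0004],[-0.003,0,0.0003],[-0.003,0,0],[-0.003,0,0]], "delta_rot": [[0,0,0],[0,0,0],[0,0,0],[0,0,0]], "grip": [-1,-1,-1,-1]}}

```text
clock: 21.6
tool_pos: [0.6347, 0.13, 0.1787]
eef_rot: [0.027, 1.0, 0.0, 0.003]
contact_force: [-1.0, -2.0, 13.6]
opening: 0.334
finger_force: 60.0
```

>>> {"op": "play_rows", "data": {"translation": [[-0.003,0,0],[-0.003,0,-0.0001],[-0.003,0,-0.0001],[-0.003,0,-0.0001]], "delta_rot": [[0,0,0],[0,0,0],[0,0,0],[0,0,0]], "grip": [-1,-1,-1,-1]}}

```text
clock: 22.1
tool_pos: [0.6472, 0.1293, 0.179]
eef_rot: [0.028, 1.0, 0.001, 0.003]
contact_force: [-0.6, 0.1, 11.0]
opening: 0.336
finger_force: 60.0
```

>>> {"op": "play_rows", "data": {"translation": [[0,0,0.0005],[0,0,0.0005],[0,0,0]], "delta_rot": [[0,0,0],[0,0,0],[0,0,0]], "grip": [-1,-1,-1]}}

```text
clock: 22.48
tool_pos: [0.6478, 0.1292, 0.1785]
eef_rot: [0.028, 1.0, 0.001, 0.004]
contact_force: [-0.4, -0.9, 13.7]
opening: 0.335
finger_force: 60.0
```

```bash
python3 - <<'E'
from plant import r
from h import *
s=r.get_state();print({k:np.round(s[k],4).tolist() for k in("clock","tool_pos","eef_rot","contact_force","moment")})
print(np.round(R.from_quat(s["eef_rot"]).as_matrix(),4))
k=r.get_calibration("side")
im=r.snapshot("side");c=proj([[.56,.134,.06]],k)[0].astype(int)
cv2.imwrite("pics/s4.png",cv2.resize(im[c[1]-70:c[1]+60,c[0]-80:c[0]+80],None,fx=4.5,fy=4.5))
E
```

```text
{'clock': 22.475, 'tool_pos': [0.6478, 0.1292, 0.1785], 'eef_rot': [0.0277, 0.9996, 0.0006, 0.0038], 'contact_force': [-0.3774, -0.8501, 13.701], 'moment': [-0.2562, 0.0604, 0.0973]}
[[-0.9984  0.0554  0.0077]
 [ 0.0554  0.9985  0.0011]
 [-0.0076  0.0015 -1.    ]]
```

View pics/s4.png

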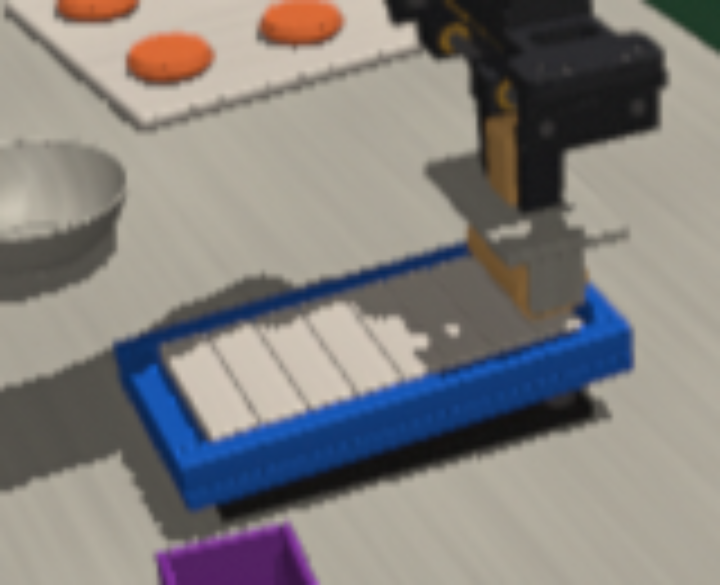

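>>> {"op": "play_rows", "data": {"translation": [[0.003,0,0.0001],[0.003,0,0.0001],[0.003,0,0.0001],[0.003,0,0.0001]], "delta_rot": [[0,0,0],[0,0,0],[0,0,0],[0,0,0]], "grip": [-1,-1,-1,-1]}}

```text
clock: 23.02
tool_pos: [0.6362, 0.1299, 0.1785]
eef_rot: [0.028, 1.0, 0.001, 0.004]
contact_force: [0.2, -0.7, 14.6]
opening: 0.336
finger_force: 60.0
```

>>> {"op": "play_rows", "data": {"translation": [[0.003,0,0.0001],[0.003,0,0.0001],[0.003,0,0.0001],[0.003,0,0.0001]], "delta_rot": [[0,0,0],[0,0,0],[0,0,0],[0,0,0]], "grip": [-1,-1,-1,-1]}}

```text
clock: 23.52
tool_pos: [0.6245, 0.1305, 0.1783]
eef_rot: [0.028, 1.0, 0.001, 0.005]
contact_force: [0.8, -1.7, 17.0]
opening: 0.337
finger_force: 60.0
```

>>> {"op": "play_rows", "data": {"translation": [[0.003,0,0],[0.003,0,0],[0.003,0,0],[0.003,0,0]], "delta_rot": [[0,0,0],[0,0,0],[0,0,0],[0,0,0]], "grip": [-1,-1,-1,-1]}}

```text
clock: 24.02
tool_pos: [0.6125, 0.1311, 0.1783]
eef_rot: [0.028, 1.0, 0.001, 0.005]
contact_force: [-0.5, -1.7, 17.7]
opening: 0.334
finger_force: 60.0
```

>>> {"op": "play_rows", "data": {"translation": [[0.003,0,0.0001],[0.003,0,0],[0.003,0,0],[0.003,0,0.0001]], "delta_rot": [[0,0,0],[0,0,0],[0,0,0],[0,0,0]], "grip": [-1,-1,-1,-1]}}

```text
clock: 24.52
tool_pos: [0.6006, 0.1318, 0.1782]
eef_rot: [0.028, 1.0, 0.001, 0.005]
contact_force: [0.7, -1.3, 18.7]
opening: 0.333
finger_force: 60.0
```

```bash
python3 - <<'E'
from plant import r
from h import *
s=r.get_state();Rt=R.from_quat(s["eef_rot"])
def pts(B): # roller-frame points, roller x=-tool x?, z=-tool z
    B=np.array(B,float);return s["tool_pos"]+Rt.apply(np.c_[-B[:,0],B[:,1],.1242-B[:,2]])
pl=pts([[-.033,-.054,.058],[.033,-.054,.058],[.033,.054,.058],[-.033,.054,.058]])
hd=pts([[-.015,-.015,.098],[.015,-.015,.098],[.015,.015,.098],[-.015,.015,.098]])
th=np.linspace(0,6.3,24);dr=pts(np.c_[.02*np.cos(th),0*th-.032,.02+.02*np.sin(th)])
out=[]
for c,ctr,hw in(("side",pl.mean(0),(50,45)),("wrist",pl.mean(0),(100,90))):
    k=r.get_calibration(c);im=r.snapshot(c);f=400/(2*hw[0])
    u=proj(ctr,k)[0].astype(int);u[1]=min(u[1],480-hw[1]);o=u-hw
    cr=cv2.resize(im[o[1]:o[1]+2*hw[1],o[0]:o[0]+2*hw[0]],(400,360),interpolation=cv2.INTER_CUBIC)
    for P,col in((pl,(0,255,0)),(hd,(255,0,255)),(dr,(0,255,255))):
        cv2.polylines(cr,[((proj(P,k)-o)*f).astype(np.int32)],True,col,1)
    out.append(cr)
cv2.imwrite("pics/ov.png",np.hstack(out))
E
```

```text
(no output)
```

View pics/ov.png

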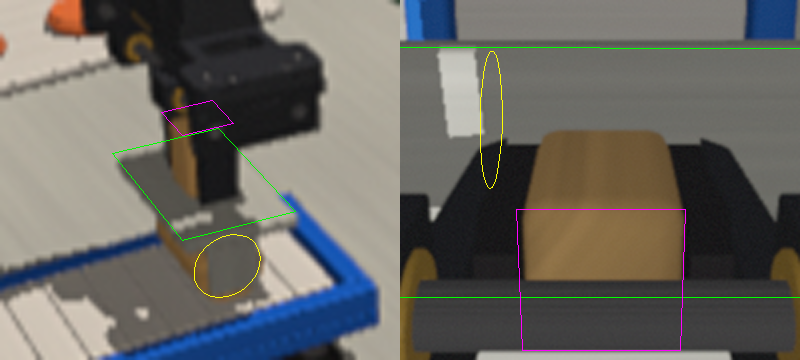

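The overlay shows the roller nearly where expected, its plate slightly dipped at the +x end, so there is a small tilt in the grip. The slats look flush. I'll continue the return pass under force feedback.

>>> {"op": "play_rows", "data": {"translation": [[0.003,0,0],[0.003,0,0.0001],[0.003,0,0],[0.003,0,0.0001]], "delta_rot": [[0,0,0],[0,0,0],[0,0,0],[0,0,0]], "grip": [-1,-1,-1,-1]}}

```text
clock: 25.12
tool_pos: [0.5886, 0.1325, 0.178]
eef_rot: [0.028, 1.0, 0.001, 0.005]
contact_force: [-0.1, -2.1, 19.4]
opening: 0.332
finger_force: 60.0
```

>>> {"op": "play_rows", "data": {"translation": [[0.003,0,0],[0.003,0,0.0001],[0.003,0,0],[0.003,0,0.0001]], "delta_rot": [[0,0,0],[0,0,0],[0,0,0],[0,0,0]], "grip": [-1,-1,-1,-1]}}

```text
clock: 25.62
tool_pos: [0.5765, 0.1332, 0.1777]
eef_rot: [0.028, 1.0, 0.001, 0.005]
contact_force: [-0.3, -1.7, 19.8]
opening: 0.33
finger_force: 60.0
```

>>> {"op": "play_rows", "data": {"translation": [[0.003,0,0],[0.003,0,0.0001],[0.003,0,0.0001],[0.003,0,0],[0.003,0,0.0001],[0.003,0,0.0001],[0.003,0,0.0001],[0.003,0,0.0001]], "delta_rot": [[0,0,0],[0,0,0],[0,0,0],[0,0,0],[0,0,0],[0,0,0],[0,0,0],[0,0,0]], "grip": [-1,-1,-1,-1,-1,-1,-1,-1]}}

```text
clock: 26.62
tool_pos: [0.5521, 0.1345, 0.1766]
eef_rot: [0.028, 1.0, 0.001, 0.004]
contact_force: [-0.6, -1.6, 18.1]
opening: 0.335
finger_force: 60.0
```

>>> {"op": "play_rows", "data": {"translation": [[0.003,0,0.0001],[0.003,0,0.0001],[0.003,0,0.0001],[0.003,0,0.0001],[0.003,0,0.0001],[0.003,0,0.0001],[0.003,0,0.0001],[0.003,0,0.0001]], "delta_rot": [[0,0,0],[0,0,0],[0,0,0],[0,0,0],[0,0,0],[0,0,0],[0,0,0],[0,0,0]], "grip": [-1,-1,-1,-1,-1,-1,-1,-1]}}

```text
clock: 27.62
tool_pos: [0.5275, 0.1359, 0.1751]
eef_rot: [0.028, 1.0, 0.001, 0.003]
contact_force: [-0.3, -1.7, 14.9]
opening: 0.335
finger_force: 60.0
```

>>> {"op": "play_rows", "data": {"translation": [[0.003,0,0.0002],[0.003,0,0.0002],[0.003,0,0.0002],[0.003,0,0.0002],[0.003,0,0.0002],[0.003,0,0.0002],[0.003,0,0.0002],[0.003,0,0.0002]], "delta_rot": [[0,0,0],[0,0,0],[0,0,0],[0,0,0],[0,0,0],[0,0,0],[0,0,0],[0,0,0]], "grip": [-1,-1,-1,-1,-1,-1,-1,-1]}}

```text
clock: 28.62
tool_pos: [0.5031, 0.1373, 0.1731]
eef_rot: [0.028, 1.0, 0.001, 0.003]
contact_force: [-1.3, -1.4, 14.8]
opening: 0.328
finger_force: 60.0
```

>>> {"op": "play_rows", "data": {"translation": [[0.003,0,0.0002],[0.003,0,0.0002],[0.003,0,0.0002],[0.003,0,0.0002],[0.003,0,0.0002],[0.003,0,0.0002],[0.003,0,0.0002],[0.003,0,0.0002]], "delta_rot": [[0,0,0],[0,0,0],[0,0,0],[0,0,0],[0,0,0],[0,0,0],[0,0,0],[0,0,0]], "grip": [-1,-1,-1,-1,-1,-1,-1,-1]}}

```text
clock: 29.62
tool_pos: [0.4787, 0.1386, 0.171]
eef_rot: [0.028, 1.0, 0.001, 0.002]
contact_force: [-1.1, 0.2, 10.8]
opening: 0.339
finger_force: 60.0
```

```bash
python3 - <<'E'
from plant import r
from h import *
s=r.get_state();print({k:np.round(s[k],4).tolist() for k in("clock","tool_pos","eef_rot","contact_force","moment")})
E
```

```text
{'clock': 29.625, 'tool_pos': [0.4787, 0.1386, 0.171], 'eef_rot': [0.0275, 0.9996, 0.0007, 0.0022], 'contact_force': [-1.0772, 0.1675, 10.7969], 'moment': [-0.1722, 0.2191, 0.0224]}
```

>>> {"op": "play_rows", "data": {"translation": [[0,0,-0.01],[0,0,-0.025],[0,0,-0.025],[0,0,-0.023],[-0.003,-0.013,0],[-0.0061,-0.0259,0],[-0.0061,-0.0259,0],[-0.0061,-0.0259,0],[-0.0061,-0.0259,0],[-0.0061,-0.0259,0],[-0.0061,-0.0259,0],[-0.0061,-0.0259,0],[-0.0061,-0.0259,0],[-0.0061,-0.0259,0],[-0.0061,-0.0259,0],[-0.0061,-0.0259,0],[-0.003,-0.013,0],[0,0,0],[0,0,0],[0,0,0]], "delta_rot": [[0,0,0],[0,0,0],[0,0,0],[0,0,0],[0,0,0],[0,0,0],[0,0,0],[0,0,0],[0,0,0],[0,0,0],[0,0,0],[0,0,0],[0,0,0],[0,0,0],[0,0,0],[0,0,0],[0,0,0],[0,0,5.6],[0,0,5.6],[0,0,0]], "grip": [-1,-1,-1,-1,-1,-1,-1,-1,-1,-1,-1,-1,-1,-1,-1,-1,-1,-1,-1,-1]}}

```text
clock: 32.12
tool_pos: [0.5325, -0.1758, 0.2519]
eef_rot: [0.124, 0.992, 0.0, -0.001]
contact_force: [-0.3, 0.6, -5.0]
opening: 0.337
finger_force: 60.0
```

```bash
python3 - <<'E'
from plant import r
from h import *
s=r.get_state();print({k:np.round(s[k],4).tolist() for k in("clock","tool_pos","eef_rot","contact_force")});print(np.round(go(s,[.5341,-.1762,.1342]),4))
Rt=R.from_quat(s["eef_rot"])
def pts(B):
    B=np.array(B,float);return s["tool_pos"]+Rt.apply(np.c_[-B[:,0],B[:,1],.1242-B[:,2]])
pl=pts([[-.033,-.054,.058],[.033,-.054,.058],[.033,.054,.058],[-.033,.054,.058]])
out=[]
k=r.get_calibration("side");im=r.snapshot("side");cv2.imwrite("side_raw.png",im)
u=proj([[.56,.134,.055]],k)[0].astype(int)
out.append(cv2.resize(im[u[1]-45:u[1]+45,u[0]-66:u[0]+66],(396,270),interpolation=cv2.INTER_CUBIC))
o=proj(pl.mean(0),k)[0].astype(int)-[66,45]
cr=cv2.resize(im[o[1]:o[1]+90,o[0]:o[0]+132],(396,270),interpolation=cv2.INTER_CUBIC);cv2.polylines(cr,[((proj(pl,k)-o)*3).astype(np.int32)],True,(0,255,0),1);out.append(cr)
k=r.get_calibration("scene");im=r.snapshot("scene");cv2.imwrite("scene_raw.png",im)
u=proj([[.56,.134,.055]],k)[0].astype(int)
out.append(cv2.resize(im[u[1]-45:u[1]+45,u[0]-66:u[0]+66],(396,270),interpolation=cv2.INTER_CUBIC))
o=proj(pl.mean(0),k)[0].astype(int)-[66,45]
cr=cv2.resize(im[o[1]:o[1]+90,o[0]:o[0]+132],(396,270),interpolation=cv2.INTER_CUBIC);cv2.polylines(cr,[((proj(pl,k)-o)*3).astype(np.int32)],True,(0,255,0),1);out.append(cr)
cv2.imwrite("pics/chk.png",np.vstack([np.hstack(out[:2]),np.hstack(out[2:])]))
E
```

```text
{'clock': 32.125, 'tool_pos': [0.5325, -0.1758, 0.2519], 'eef_rot': [0.124, 0.9923, 0.0001, -0.0009], 'contact_force': [-0.2684, 0.5787, -5.0258]}
[-0.0019  0.      0.1177]
```

View pics/chk.png

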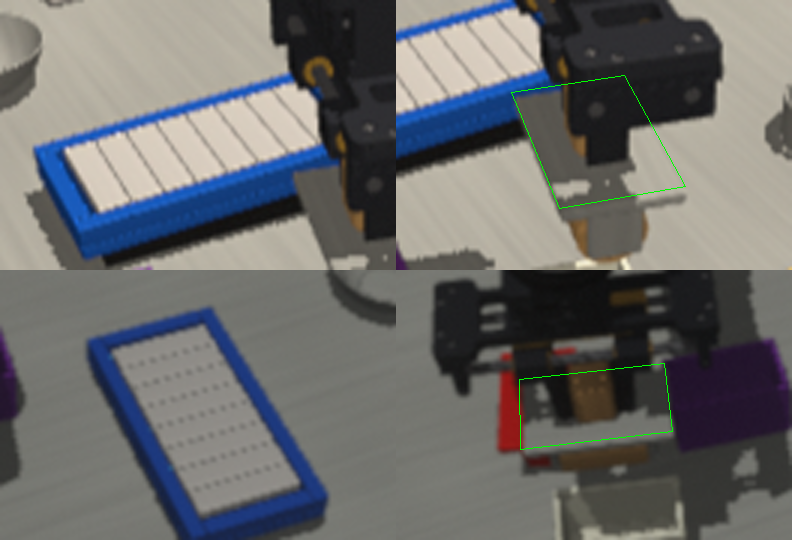

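The tray looks uniformly flush with its rim in both views. The roller plate may be slightly pitched in the grip, so I'll measure that numerically by edge fitting before lowering it.

```bash
cat > tilt.py <<'E'
from plant import r
from h import *
import itertools
s=r.get_state();Rt=R.from_quat(s["eef_rot"]);G={}
for c in("side","scene","wrist"):
    k=r.get_calibration(c);g=cv2.GaussianBlur(cv2.cvtColor(r.snapshot(c),6).astype(np.float32),(0,0),1)
    gx=cv2.Sobel(g,cv2.CV_32F,1,0)/8;gy=cv2.Sobel(g,cv2.CV_32F,0,1)/8;G[c]=(k,gx,gy)
X,Y,T,B=.033,.054,.058,.050
E={"side":[((-X,-Y,T),(-X,Y,T)),((-X,-Y,T),(X,-Y,T)),((-X,-Y,B),(X,-Y,B)),((X,-Y,T),(X,Y*.3,T))],
   "scene":[((X,-Y,T),(X,Y,T)),((X,-Y,B),(X,Y,B)),((-X,-Y,T),(X,-Y,T)),((-X,Y,T),(X,Y,T))],
   "wrist":[((-X,-Y,T),(-X,Y,T)),((-X,-Y,B),(-X,Y,B)),((-X,-Y,T),(0,-Y,T)),((-X,Y,T),(0,Y,T))]}
t=np.linspace(.04,.96,50)[:,None]
def score(p,cams=("side","scene","wrist")):
    th,dx,dy,dz=p;tot=0
    for c in cams:
        k,gx,gy=G[c]
        for a,b in E[c]:
            P=np.array(a)*(1-t)+np.array(b)*t-[0,0,.079]
            P=R.from_euler("y",th).apply(P)+[dx,dy,.079+dz]
            W=s["tool_pos"]+Rt.apply(np.c_[-P[:,0],P[:,1],.1242-P[:,2]])
            u=proj(W,k).astype(np.float32);d=u[-1]-u[0];d/=np.linalg.norm(d)
            sx=cv2.remap(gx,u[:,:1],u[:,1:],1);sy=cv2.remap(gy,u[:,:1],u[:,1:],1)
            tot+=np.minimum(np.abs(sx*-d[1]+sy*d[0]),12).mean()
    return tot
for cams in (("side","scene","wrist"),("side","scene"),("wrist",),("side",)):
    res=[]
    for p in itertools.product(np.arange(-.2,.21,.02),np.arange(-.004,.0041,.002),[-.002,0,.002],np.arange(-.003,.0031,.0015)):
        res.append((score(p,cams),p))
    res.sort(key=lambda x:-x[0])
    print(cams,[(round(float(a),2),np.round(p,4).tolist()) for a,p in res[:4]],"ref",round(float(score((0,0,0,0),cams)),2))
E
python3 tilt.py
```

```text
('side', 'scene', 'wrist') [(102.07, [0.04, 0.0, 0.0, -0.0015]), (101.42, [0.06, 0.0, 0.0, -0.0015]), (100.77, [0.02, 0.0, 0.0, -0.003]), (100.69, [0.02, 0.0, 0.0, -0.0015])] ref 95.03
('side', 'scene') [(62.64, [-0.02, -0.002, 0.0, -0.003]), (62.51, [-0.04, -0.002, 0.0, -0.003]), (62.46, [-0.0, -0.002, 0.0, -0.003]), (62.27, [0.06, 0.0, 0.0, -0.0015])] ref 59.79
('wrist',) [(44.53, [-0.18, -0.004, 0.0, 0.0015]), (44.45, [-0.18, -0.004, 0.0, 0.0]), (44.42, [-0.1, -0.002, 0.0, 0.0]), (43.62, [-0.2, -0.004, 0.0, 0.0])] ref 35.24
('side',) [(25.25, [-0.02, -0.002, 0.0, -0.0015]), (25.25, [-0.0, -0.002, -0.002, 0.0]), (25.16, [0.02, -0.002, -0.002, 0.0]), (25.13, [-0.02, -0.002, -0.002, 0.0])] ref 22.12
```

>>> {"op": "play_rows", "data": {"translation": [[-0.002,0,0],[0,0,0.02],[0,0,0.02],[0,0,0.02],[0,0,0],[0,0,0]], "delta_rot": [[0,-1.2,0],[0,0,0],[0,0,0],[0,0,0],[0,0,0],[0,0,0]], "grip": [-1,-1,-1,-1,-1,-1]}}

```text
clock: 33.12
tool_pos: [0.5367, -0.1769, 0.1935]
eef_rot: [0.125, 0.992, -0.001, 0.011]
contact_force: [-0.4, -0.1, -5.5]
opening: 0.335
finger_force: 60.0
```

```bash
python3 - <<'E'
from plant import r
from h import *
s=r.get_state();print({k:np.round(s[k],4).tolist() for k in("clock","tool_pos","eef_rot","contact_force")});print(np.round(go(s,[.5341,-.1762,.1342]),4))
E
python3 tilt.py | head -2
```

```text
{'clock': 33.125, 'tool_pos': [0.5367, -0.1769, 0.1935], 'eef_rot': [0.1246, 0.9921, -0.0013, 0.0111], 'contact_force': [-0.4078, -0.1103, -5.5324]}
[ 0.0041 -0.      0.0592]
('side', 'scene', 'wrist') [(95.93, [0.02, 0.0, 0.0, -0.0015]), (95.16, [-0.0, 0.0, 0.0, -0.0015]), (95.01, [0.04, 0.0, 0.0, -0.0015]), (94.28, [-0.0, 0.0, 0.0, -0.003])] ref 90.25
('side', 'scene') [(57.49, [0.16, 0.002, 0.0, 0.0015]), (57.41, [0.18, 0.002, 0.0, 0.0015]), (57.38, [0.14, 0.002, 0.0, 0.0015]), (57.23, [0.2, 0.002, 0.0, 0.0015])] ref 54.62
```

>>> {"op": "play_rows", "data": {"translation": [[0.0032,0,0],[0,0,0],[0.0004,0,0.01],[0.0003,0,0.01],[0.0002,0,0.01],[0.0002,0,0.01],[0,0,0]], "delta_rot": [[0,0,0],[0,0,0],[0,0,0],[0,0,0],[0,0,0],[0,0,0],[0,0,0]], "grip": [-1,-1,-1,-1,-1,-1,-1]}}

```text
clock: 34.15
tool_pos: [0.5324, -0.1758, 0.1516]
eef_rot: [0.125, 0.992, -0.001, 0.009]
contact_force: [-0.3, 1.3, -4.7]
opening: 0.335
finger_force: 60.0
```

>>> {"op": "play_rows", "data": {"translation": [[-0.001,0,0.005],[0,0,0.004],[0,0,0.003],[0,0,0.002],[0,0,0]], "delta_rot": [[0,0,0],[0,0,0],[0,0,0],[0,0,0],[0,0,0]], "grip": [-1,-1,-1,-1,-1]}}

```text
clock: 34.78
tool_pos: [0.5341, -0.1763, 0.1387]
eef_rot: [0.125, 0.992, -0.001, 0.01]
contact_force: [-0.2, -0.2, -5.5]
opening: 0.336
finger_force: 60.0
```

>>> {"op": "play_rows", "data": {"translation": [[0,0,0.001],[0,0,0.001],[0,0,0]], "delta_rot": [[0,0,0],[0,0,0],[0,0,0]], "grip": [-1,-1,-1]}}

```text
clock: 35.15
tool_pos: [0.5342, -0.1763, 0.1367]
eef_rot: [0.125, 0.992, -0.001, 0.01]
contact_force: [-0.2, 0.5, -5.5]
opening: 0.333
finger_force: 60.0
```

>>> {"op": "play_rows", "data": {"translation": [[0,0,0.001],[0,0,0.001],[0,0,0]], "delta_rot": [[0,0,0],[0,0,0],[0,0,0]], "grip": [-1,-1,-1]}}

```text
clock: 35.52
tool_pos: [0.5343, -0.1763, 0.1348]
eef_rot: [0.125, 0.992, -0.001, 0.01]
contact_force: [0.0, 0.2, -4.4]
opening: 0.335
finger_force: 60.0
```

>>> {"op": "play_rows", "data": {"translation": [[0,0,0.0007],[0,0,0]], "delta_rot": [[0,0,0],[0,0,0]], "grip": [-1,-1]}}

```text
clock: 35.78
tool_pos: [0.5343, -0.1763, 0.1345]
eef_rot: [0.125, 0.992, -0.001, 0.011]
contact_force: [-1.6, 0.1, 3.1]
opening: 0.336
finger_force: 60.0
```

The plate touches the rims at the original height, so the roller hasn't slipped in the grip. Before releasing I'll check the depth of each slat numerically, from the far slat/rim boundary before and after.

```bash
cat > fl.py <<'E'
from plant import r
from h import *
from scipy.ndimage import map_coordinates
new={c:r.snapshot(c) for c in("side","scene")}
for c in new: cv2.imwrite(f"{c}_n.png",new[c])
old={c:cv2.imread(f"pics/{c}0.png") for c in new}
yaw,sl=-.0534,.043;ez=np.array([0,0,1.]);ex=np.array([np.cos(yaw),np.sin(yaw),0]);ey=np.array([-np.sin(yaw),np.cos(yaw),0])
def white(im): # red minus half blue: slat bright, rim low
    a=im.astype(np.float32);return a[...,2]/(a[...,0]+5)
for c in new:
    k=r.get_calibration(c)
    for i in range(8):
        row=[]
        for sgn in(1,-1):
            for im in(old[c],new[c]):
                v=[]
                for off in(-.006,-.003,0,.003,.006):
                    d=-.08575+.0245*i+off;t=np.linspace(.03,.06,121)
                    P=np.array([.5618,.1339,.0505+sl*d])+d*ex+sgn*t[:,None]*ey
                    u=proj(P,k);w=map_coordinates(white(im),[u[:,1],u[:,0]],order=1)
                    hi,lo=np.median(w[:20]),np.min(w);m=(hi+lo)/2
                    j=np.argmax(w<m);v.append(t[j-1]+(w[j-1]-m)/(w[j-1]-w[j])*(t[j]-t[j-1]) if j>0 else np.nan)
                row.append(1e3*np.nanmedian(v))
        far=proj([.5618,.1339,.05]+ey*.05,k)
        P0=np.array([.5618,.1339,.0505])+(-.08575+.0245*i)*ex;dv=P0-k["eye"]
        print(c,i,"far old/new %.2f %.2f  near %.2f %.2f"%tuple(row),"5mm -> %.2f mm in y"%(5*dv@ey/-dv[2]))
E
python3 fl.py
```

```text
side 0 far old/new 51.92 46.17  near 47.90 48.53 5mm -> 7.52 mm in y
side 1 far old/new 52.16 46.27  near 47.70 48.62 5mm -> 7.52 mm in y
side 2 far old/new 51.59 46.48  near 47.40 48.10 5mm -> 7.52 mm in y
side 3 far old/new 51.24 46.43  near 47.54 48.06 5mm -> 7.52 mm in y
side 4 far old/new 52.05 46.48  near 47.45 48.23 5mm -> 7.52 mm in y
side 5 far old/new 51.66 46.85  near 47.32 47.86 5mm -> 7.52 mm in y
side 6 far old/new 51.47 46.81  near 47.20 42.51 5mm -> 7.52 mm in y
side 7 far old/new 51.25 46.88  near 47.17 35.75 5mm -> 7.52 mm in y
scene 0 far old/new 46.98 45.41  near 46.64 47.37 5mm -> 2.06 mm in y
scene 1 far old/new 47.08 45.38  near 46.80 47.92 5mm -> 2.06 mm in y
scene 2 far old/new 46.75 45.40  near 46.67 47.40 5mm -> 2.06 mm in y
scene 3 far old/new 47.10 45.54  near 46.58 47.63 5mm -> 2.06 mm in y
scene 4 far old/new 47.16 45.51  near 46.45 47.54 5mm -> 2.06 mm in y
scene 5 far old/new 47.03 45.76  near 46.60 47.43 5mm -> 2.06 mm in y
scene 6 far old/new 46.97 45.65  near 46.47 47.49 5mm -> 2.06 mm in y
scene 7 far old/new 46.96 45.77  near 46.54 47.23 5mm -> 2.06 mm in y
```

The far boundary is smooth across all eight slats. A slat standing 1.5 mm proud would show a shift of about 2.2 mm, and none does, so all are flush. I'll release and retreat.

>>> {"op": "play_rows", "data": {"translation": [[0,0,-0.0005],[0,0,0],[0,0,0],[0,0,0],[0,0,0],[0,0,0],[0,0,-0.01],[0,0,-0.02],[0,0,-0.03],[0,0,-0.03],[0,0,-0.03],[0,0,0],[0,0,0]], "delta_rot": [[0,0,0],[0,0,0],[0,0,0],[0,0,0],[0,0,0],[0,0,0],[0,0,0],[0,0,0],[0,0,0],[0,0,0],[0,0,0],[0,0,0],[0,0,0]], "grip": [-1,0.2,1,1,1,1,1,1,1,1,1,1,1]}}

```text
clock: 37.5
tool_pos: [0.5313, -0.1757, 0.2542]
eef_rot: [0.125, 0.992, -0.001, 0.01]
contact_force: [-0.3, -0.2, -0.3]
opening: 1.0
finger_force: 0.0
```

```bash
python3 - <<'E'
from plant import r
from h import *
s=r.get_state();print({k:np.round(s[k],4).tolist() for k in("clock","tool_pos","contact_force","opening")})
k0,im0=__import__("pickle").load(open("w2.pkl","rb"));k=r.get_calibration("side");n=r.snapshot("side");o=cv2.imread("pics/side0.png")
# shift of caddy/roller patch vs start (handle + plate), and a check of plate height
for c,a in(("side",o),("scene",cv2.imread("pics/scene0.png"))):
    n=r.snapshot(c);k=r.get_calibration(c);u=proj([.5343,-.176,.085],k)[0].astype(int);h=14
    t=cv2.cvtColor(a,6)[u[1]-h:u[1]+h,u[0]-h:u[0]+h];S=cv2.cvtColor(n,6)[u[1]-h-10:u[1]+h+10,u[0]-h-10:u[0]+h+10]
    m=cv2.matchTemplate(S,t,cv2.TM_CCOEFF_NORMED);print(c,cv2.minMaxLoc(m)[1],np.array(cv2.minMaxLoc(m)[3])-10,m[10,10])
k=r.get_calibration("wrist");r.snapshot("wrist")
for t in("roller_grip","roller"):print(t,[(np.round(d["point"],3).tolist(),round(d["confidence"],2)) for d in r.look_for("wrist",t)])
E
```

```text
{'clock': 37.5, 'tool_pos': [0.5313, -0.1757, 0.2542], 'contact_force': [-0.3307, -0.1828, -0.3192], 'opening': 0.9996}
side 0.9861645698547363 [1 0] 0.9200243
scene 0.6527843475341797 [0 1] 0.6495585
roller_grip [([0.526, -0.175, 0.07], 0.84), ([0.644, -0.222, 0.06], 0.82), ([0.403, -0.2, 0.054], 0.8)]
roller [([0.404, -0.201, 0.058], 0.87), ([0.532, -0.174, 0.068], 0.76), ([0.649, -0.219, 0.056], 0.73)]
```

The roller is back in its caddy within about 1 px of its starting image position, and the gripper is open and clear. I'll hand in.

```bash
python3 -c "
from plant import r
print(r.finish_job())"
```

```text
the job is handed in; nothing more can be done
None
```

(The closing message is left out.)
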